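Clamp the tube in the welding jig

ROBOT

A 7-joint arm with a two-finger parallel gripper is mounted at the origin on the work surface. World frame = base frame: x ahead of the robot, y to its left, z up, the work surface at z = 0. Lengths are in m, angles in rad, forces in N, time in s.
With the tool pointing down it reaches from about 0.4 to 0.85 m from the base axis. Payload 4.5 kg.
Tool frame: the origin (TCP) lies between the finger pads; the fingertips stand 19 mm ahead of it and the grasp point (between the pads) is the TCP; z points along the fingers, y is the direction in which the jaws open and shut (so a half turn about z gives the same grasp; the last joint's range is limited). The gripper opens to 88 mm and grips with 3 to 60 N. Pads are 18 mm wide; open, the fingers measure 123 mm over their backs; the gripper's body (75 mm by 187 mm) begins 45 mm behind the grasp point.
Start: joints at [1.339, 0.689, -0.195, 1.565, 0.157, 0.902, -0.215], TCP at [0.164, -0.603, 0.258] pointing down, gripper open.
Joint ranges: [-3.01, 3.01], [-0.46, 2.08], [-1.47, 1.51], [0.13, 2.56], [-1, 4.14], [0.04, 2.09], [-2.66, 2.66]. Speed limits (rad/s): [2.57, 2.57, 3.14, 3.14, 3.14, 3.14, 3.14].

INTERFACE

Orientations are given as a unit quaternion [x, y, z, w].
In Python, from plant import status, snapshot, finish_job, cut_out, tip_of gives the robot as it stands. The module is installed in compiled form; this text tells all that it offers.
- The arm moves only by the tool carry_out, never from a script. Its arguments are lists of equal length, an entry for each row: "linear": the shift along the world's x, y, z in m, a list of three; "roll": the turn about the world's z in rad. A call has 1 to 8 rows; each row is the pose to reach, as a shift and turn from the pose measured when the call began; what a row does not reach only later rows make up. A row lasts 1/12 s, in which the tool goes at most 41.7 mm and 7.16 degrees, less where a joint would pass 70% of its speed; a pose out of reach is approached as far as the arm can. A call with a gripper value outside its range is refused whole. "gripper" is the opening, from 0 (shut) to 1 (fully open), set as the call begins (left out, the last holds). The fingers move at their own pace and stop on an object; "grip_force" is the grip in N (left out, the last holds). Time passes only in rows, so rows that repeat a pose let the fingers close. It gives the time, the measured TCP pose, the force and the opening at its end, in the units of the state.
- status.get_state(): the state, without advancing time (a new reading comes with each control period).
- snapshot(name): name is "scene" or "top"; returns a dict with "img" (420x560x3 uint8, red, green, blue), "range_z" (420x560 float32, m along the optical axis (not along the pixel's ray), 0 where there is no reading), "fx", "fy", "cx", "cy" (pixels), "world_from_camera" (4x4, takes a point from camera to world coordinates). Camera axes: x right, y down, z forward; pixel columns grow to the right and rows downward; lengths in m; the calibration is good to about 2 mm. A picture is of the moment at which its call begins.
- finish_job(): hands the job in, once; it reports no verdict.
Trained networks look in a picture, given as the dict that the camera call returned (one of the last four; its "shot" number tells which), for a name from the list of things; names that differ only in an ending like _2 or _b are one class to them, and where a whole thing is asked for, a point or a joint stands for the part that bears it (a point fixed in the world has none). Each returns a list of dicts, best first, with "confidence" (0 to 1); they miss things now and then, are a little off and sometimes report something else, mostly with a low value. They report only what shows in the picture. A call takes as long as a camera call.
- cut_out(picture, query): "region" (420x560 bool, what is visible of it) and "pixel" ([column, row] in pixels, amid what is visible of it).
- tip_of(picture, query): "pixel" ([column, row] in pixels: a listed point, or the origin of a listed thing).
The state is a dict: "clock": time; "q": joint angles; "qd": joint speeds; "joint_torque": joint torques, N m; "tool_pos": TCP position; "eef_rot": TCP orientation; "contact_force": force on the tool from outside, world axes, zero at the start; "moment": the same for the moment, N m; "opening": opening from 0.0 (shut) to 1.0 (fully open).
Only numpy, scipy, OpenCV 4.12 (cv2) and the standard library are available. Lean on these libraries where they do the work, as an engineer would, in place of code of your own. Each camera call takes 0.05 s, during which the arm holds its last target.

TASK

Clamp the square tube in the jig before welding: push the red knob along the long leg of the L-shaped slot all the way to the corner, so that the blue jaw drives the tube up to the grey end stop, then push the knob sideways to the end of the short leg, where it locks. Push with the fingertips; do not touch or lift the tube itself, and leave the other things on the bench where they are.

Things in the scene. Friction and masses are not known exactly. Their poses are not given: they have to be found in the camera images.
- jig: Welding jig fixed to the bench: steel base plate 310 x 170 x 10 mm; origin at the centre of its underside, z up, x axis = clamping direction. A yellow gate plate (jig x -150 to -12, y -65 to 32 mm, upper face 40 mm above the bench) has an 18 mm wide L-shaped slot: pin axis from (x -115, y 0) along +x to the corner (-45, 0), then along -y to the end (-45, -35).
- knob (a point): Centre of the red knob, an upright cylinder 24 mm in diameter, 48 mm tall (56 to 104 mm above the bench; this point is at 80 mm), on the 12 mm steel pin that rides in the slot; 16 mm of bare pin shows between gate plate and knob. It cannot be lifted out. It slides stiffly (about 2 to 3 N, the tube adds 1 to 3 N) and stays where it is left.
- carriage (a joint): Travel (m) of knob and jaw together along jig +x: 0 at the start of the long leg (pin at jig x -115 mm), 0.070 at the corner. Starts at 0 to 0.020. The blue jaw, 90 mm wide and 50 mm high, has its face 120 mm ahead of the pin in jig x.
- pin (a joint): Travel (m) of the knob along the short leg, towards jig -y: 0 in the long leg, 0.035 at the end of the short leg. The slot's inner corner blocks it unless the carriage is within 3 mm of its full travel.
- slot_corner (a point): Point on the gate plate's upper face (40 mm above the bench) at the corner of the slot's centre line.
- slot_end (a point): Point on the gate plate's upper face at the closed end of the short leg (the pin's axis there).
- tube_center (a point): Centre of the loose aluminium square tube, 40 x 40 mm and 130 mm long, lying along jig y on the base plate between jaw and end stop (top 50 mm above the bench). Clamped, its centre is at about jig x 96 mm.
- tube: The same tube; origin at the centre of its underside, its y axis along its length.
- tin: White jar with a red lid, 60 mm in diameter, 85 mm tall, standing on the bench; origin at the centre of its underside.
- wire_brush: Brush with a handle, lying on the bench; origin underneath it.
- collar: Steel pipe collar, 60 mm outside, 44 mm inside, 35 mm tall, standing on the bench; origin at the centre of its underside.
- wrench: Wrench 170 mm long lying on the bench; origin underneath it.
- stop_face (a point): Centre of the clamping face of the grey end stop, at jig x 117 mm, 32 mm above the bench; the stop is 120 mm wide in jig y and rises to 55 mm.

How it is judged:
By the outcome, as a careful person would: the job done as asked, in the order asked, and still so for the second after the job is handed in, with the robot touching nothing.
It also fails if it takes over 61 s, if anything falls off the work surface, if the arm or the gripper's body presses on something with over 40 N, if the wrist force passes 120 N, or if a joint passes its speed limit or range.

## Working session

There is one attempt and no reset: what is moved stays moved. The work goes in short steps, Python scripts to look and compute and a tool call to move; the robot and the scene stay as the last step left them, time stands still between calls to the robot, and variables do not carry over. Pictures are saved under pics/ and viewed, and the job is handed in when it is done.

Besides the shell and the picture viewer there is one more tool, called after "Request:" in YAML: its name, and indented under it one key for each argument. carry_out: Moves the arm, as the interface text tells. Its arguments: {"type":"object","properties":{"linear":{"type":"array"},"roll":{"type":"array"},"gripper":{"type":"number"},"grip_force":{"type":"number"}},"required":["linear","roll"]}

```bash
mkdir -p pics; cat > h.py <<'E'
import numpy as np, cv2
from plant import status, snapshot, finish_job, cut_out, tip_of
def save(p,n): cv2.imwrite('pics/'+n,p['img'][:,:,::-1])
def ray(p,px,z):
    T=np.array(p['world_from_camera']);d=np.array([(px[0]-p['cx'])/p['fx'],(px[1]-p['cy'])/p['fy'],1.])
    r=T[:3,:3]@d;o=T[:3,3];return o+r*(z-o[2])/r[2]
def cloud(p):
    T=np.array(p['world_from_camera']);Z=p['range_z'];v,u=np.mgrid[:Z.shape[0],:Z.shape[1]]
    P=np.stack([(u-p['cx'])/p['fx']*Z,(v-p['cy'])/p['fy']*Z,Z],-1)
    return P@T[:3,:3].T+T[:3,3]
E
python3 - <<'E'
from h import *
np.set_printoptions(precision=4,suppress=True)
s=status.get_state();print(s['clock'],s['tool_pos'],s['eef_rot'],s['contact_force'],s['opening'])
for n in('top','scene'):
    p=snapshot(n);save(p,n+'0.png');C=cloud(p)
    for q,z in(('knob',.08),('slot_corner',.04),('slot_end',.04),('stop_face',.032),('tube_center',.03),('jig',0),('tin',0),('collar',0),('wrench',0),('wire_brush',0)):
        for r in tip_of(p,q)[:2]: print(n,q,r['confidence'],np.array(r['pixel']),ray(p,r['pixel'],z))
    r=cut_out(p,'knob')
    if r:
        m=r[0]['region']&(p['range_z']>0);print('knobcut',r[0]['pixel'],r[0]['confidence'],m.sum(),np.median(C[m],0),C[m].min(0),C[m].max(0))
E
```

```text
0.0 [ 0.164  -0.6025  0.2569] [ 0.9912  0.1325 -0.0002 -0.0009] [-0.4745 -0.1354  0.0918] 0.9991114150836592
top knob 0.56 [310.2 181.4] [ 0.6286 -0.0159  0.08  ]
top slot_corner 0.67 [277.2 195.4] [0.6066 0.0472 0.04  ]
top slot_corner 0.48 [221.2 216.8] [0.5632 0.1593 0.04  ]
top slot_end 0.9 [269.7 178.6] [0.6407 0.0624 0.04  ]
top stop_face 0.74 [194.5 155.7] [0.6891 0.2167 0.032 ]
top stop_face 0.65 [203.6 223.6] [0.5499 0.1958 0.032 ]
top tube_center 0.95 [216.7 215.2] [0.5671 0.1698 0.03  ]
top jig 0.76 [256.7 204.9] [0.5913 0.0903 0.    ]
top tin 0.67 [192.6 157.6] [0.6923 0.2273 0.    ]
top tin 0.4 [166.5 245.4] [0.5058 0.2785 0.    ]
top collar 0.92 [278.9 269.1] [0.4571 0.0433 0.    ]
top wrench 0.7 [204.8 222.1] [0.5548 0.1991 0.    ]
top wrench 0.62 [169.6 245.1] [0.5065 0.272  0.    ]
top wire_brush 0.75 [278.2 122.3] [0.7694 0.0452 0.    ]
knobcut [311.0, 180.4] 0.45 205 [ 0.6275 -0.0153  0.1022] [ 0.6173 -0.0354  0.021 ] [ 0.6529 -0.0047  0.1068]
scene knob 0.9 [270.9 226.1] [ 0.6167 -0.0062  0.08  ]
scene slot_corner 0.97 [288.1 229.1] [0.6121 0.0479 0.04  ]
scene slot_corner 0.35 [303.8 199.7] [0.5647 0.1521 0.04  ]
scene slot_end 0.76 [299.6 232. ] [0.6353 0.0568 0.04  ]
scene stop_face 0.8 [312.1 189.6] [0.543  0.2081 0.032 ]
scene tube_center 0.57 [304.5 198.1] [0.5519 0.17   0.03  ]
scene jig 0.96 [292.4 231. ] [0.589  0.0878 0.    ]
scene tin 0.88 [369.8 225. ] [0.6998 0.2231 0.    ]
scene collar 0.87 [236.1 214.5] [0.4537 0.0443 0.    ]
scene wrench 0.48 [317.9 187.8] [0.5168 0.2652 0.    ]
scene wire_brush 0.84 [349.9 280.9] [0.769  0.0492 0.    ]
knobcut [286.3, 242.7] 0.69 6516 [0.629  0.0176 0.0264] [ 0.4581 -0.0859 -0.0014] [0.7225 0.2791 0.1068]
```

View pics/top0.png

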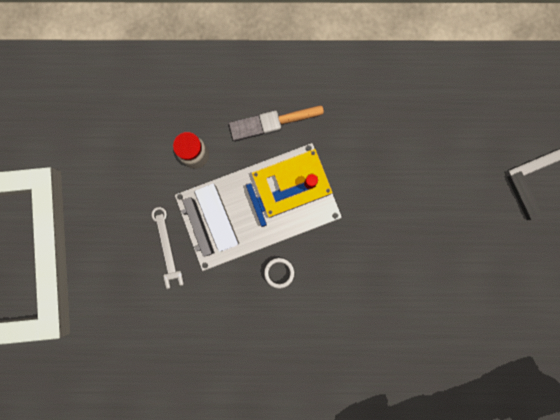

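View pics/scene0.png

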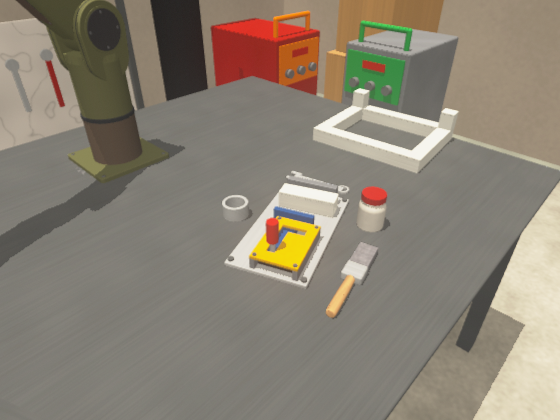

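```bash
python3 - <<'E'
from h import *
np.set_printoptions(precision=4,suppress=True)
p=snapshot('top');C=cloud(p);im=p['img'].astype(int)
cv2.imwrite('pics/topz.png',cv2.resize(p['img'][130:290,150:360,::-1],None,fx=3.5,fy=3.5,interpolation=cv2.INTER_CUBIC))
T=np.array(p['world_from_camera']);print(T,p['fx'])
yel=(im[...,0]>180)&(im[...,1]>140)&(im[...,2]<80)
print('yel z',np.median(C[yel][:,2]), yel.sum())
red=(im[...,0]>170)&(im[...,1]<50)&(im[...,2]<50); red[:,:250]=0
print('red', red.sum(),C[red].mean(0),np.median(C[red],0), [a.mean() for a in np.nonzero(red)[::-1]])
v,u=np.nonzero(red); print('knob top',ray(p,[(u.min()+u.max())/2,(v.min()+v.max())/2],.104))
def pts(mask,z):
    v,u=np.nonzero(mask);return np.array([ray(p,(a,b),z)[:2] for a,b in zip(u,v)],np.float32)
r=cv2.minAreaRect(pts(yel,.04)*1000);print('gate rect mm',r)
# base plate: bright / z>0.005 within the area
g=np.zeros(yel.shape,np.uint8);m=((im.min(-1)>120)|yel)
m[:, :170]=0;m[:,345:]=0;m[:135]=0;m[275:]=0
n,l,st,c=cv2.connectedComponentsWithStats(m.astype(np.uint8))
k=1+np.argmax(st[1:,4]);r=cv2.minAreaRect(pts(l==k,.01)*1000);print('plate',st[k],r)
# jaw
b=(im[...,2]>100)&(im[...,0]<60);print('blue',b.sum())
E
```

```text
[[ 0.0021 -0.9969  0.0791  0.5064]
 [-1.     -0.002   0.0015  0.0493]
 [-0.0013 -0.0791 -0.9969  0.8361]
 [ 0.      0.      0.      1.    ]] 398.47934746517336
yel z 0.039714822925001725 2471
red 97 [ 0.6276 -0.0158  0.1037] [ 0.6274 -0.0154  0.1036] [np.float64(311.25773195876286), np.float64(179.91752577319588)]
knob top [ 0.6274 -0.0153  0.104 ]
gate rect mm ((676.1051635742188, 22.758445739746094), (179.62026977539062, 160.94473266601562), 21.026657104492188)
plate [  175   143   167   128 10540] ((588.623291015625, 87.63444519042969), (170.6344451904297, 309.76165771484375), 20.99243927001953)
blue 474
```

View pics/topz.png

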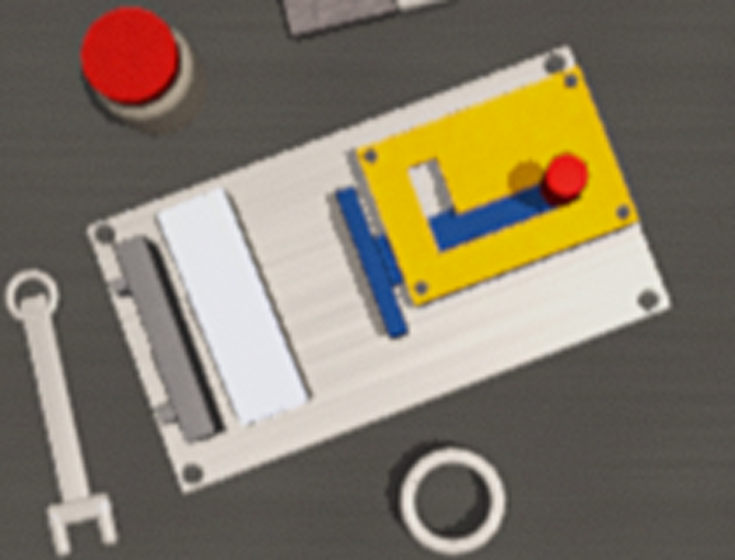

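Request:
carry_out:
  linear:
    - [0.03,0.033,0]
    - [0.06,0.066,0]
    - [0.09,0.1,0]
    - [0.12,0.133,0]
    - [0.15,0.167,0]
    - [0.18,0.2,0]
    - [0.21,0.233,0]
    - [0.24,0.266,0]
  roll: [0.03,0.05,0.08,0.1,0.1,0.1,0.1,0.1]
  gripper: 0
  grip_force: 20

```text
clock: 1.92
tool_pos: [0.3885, -0.354, 0.258]
eef_rot: [0.983, 0.182, 0.0, 0.0]
contact_force: [0.4, -1.0, -0.5]
opening: 0.421
```

Request:
carry_out:
  linear:
    - [0.026,0.03,0]
    - [0.052,0.06,0]
    - [0.078,0.09,0]
    - [0.104,0.12,0]
    - [0.13,0.15,0]
    - [0.156,0.18,0]
    - [0.182,0.21,0]
    - [0.205,0.237,0]
  roll: [0,0,0,0,0,0,0,0]

```text
clock: 2.58
tool_pos: [0.5951, -0.1143, 0.2581]
eef_rot: [0.983, 0.182, 0.001, 0.0]
contact_force: [1.1, -1.0, 0.6]
opening: 0.005
```

```bash
python3 -c "
from h import *
print(status.get_state()['q'])"
```

```text
[ 0.20213566  0.66041508 -0.15472216  1.62752614  0.12447443  0.86204062
 -1.20534029]
```

Request:
carry_out:
  linear:
    - [0.025,0.028,0]
    - [0.049,0.057,0]
    - [0.049,0.057,-0.03]
    - [0.049,0.057,-0.06]
    - [0.049,0.057,-0.09]
    - [0.049,0.057,-0.09]
    - [0.049,0.057,-0.09]
    - [0.049,0.057,-0.09]
  roll: [0,0,0,0,0,0,0,0]

```text
clock: 3.25
tool_pos: [0.6452, -0.0575, 0.1697]
eef_rot: [0.983, 0.182, 0.002, 0.0]
contact_force: [-0.3, 0.1, 1.1]
opening: 0.006
```

```bash
python3 - <<'E'
from h import *
p=snapshot('top');C=cloud(p)
cv2.imwrite('pics/t1.png',cv2.resize(p['img'][100:290,150:400,::-1],None,fx=3,fy=3,interpolation=cv2.INTER_CUBIC))
p=snapshot('scene')
cv2.imwrite('pics/s1.png',cv2.resize(p['img'][120:320,180:400,::-1],None,fx=3,fy=3,interpolation=cv2.INTER_CUBIC))
E
```

```text
(no output)
```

View pics/t1.png

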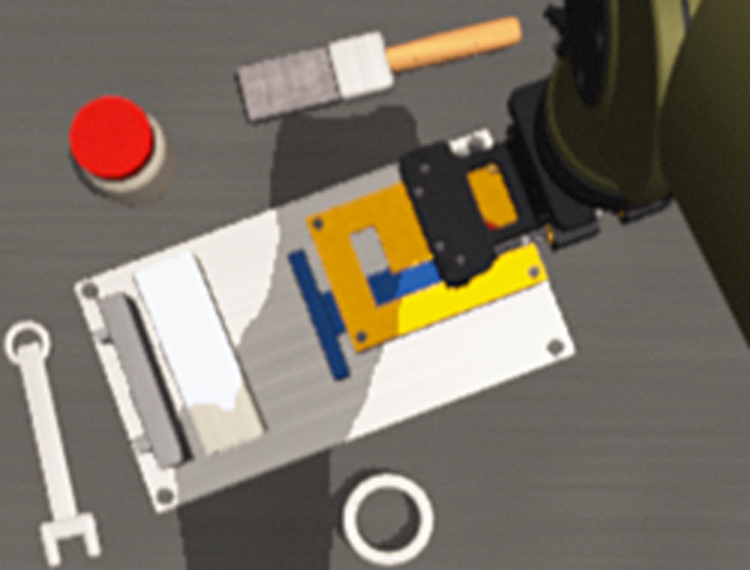

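View pics/s1.png

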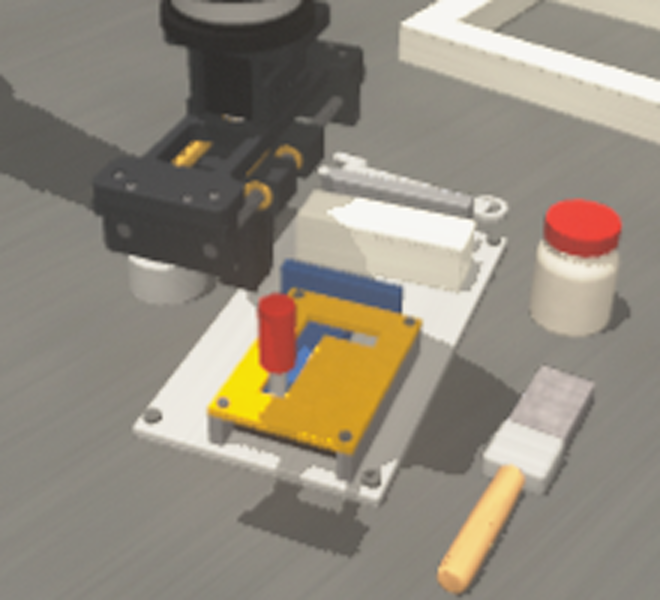

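```bash
python3 - <<'E'
from h import *
for n in('top','scene'):
    p=snapshot(n);T=np.linalg.inv(np.array(p['world_from_camera']))
    im=p['img'].copy()
    s=status.get_state()['tool_pos']
    for dz,c in((-.019,(255,0,0)),(0,(0,255,0)),(.045,(0,255,255))):
        w=T@[s[0],s[1],s[2]+dz,1];u=w[0]/w[2]*p['fx']+p['cx'];v=w[1]/w[2]*p['fy']+p['cy'];print(n,dz,u,v)
        cv2.circle(im,(int(u),int(v)),2,c,-1)
        print('depth',w[2],p['range_z'][int(v),int(u)])
    cv2.imwrite('pics/pr_%s.png'%n,cv2.resize(im[100:320,180:400,::-1],None,fx=2.7,fy=2.7))
E
```

```text
top -0.019 337.6172801138363 165.3087871173222
depth 0.6934031620197709 0.5374536
top 0 339.3467629808607 163.06069483051547
depth 0.6744627354651 0.53006685
top 0.045 343.8579790970397 157.19672800652003
depth 0.6296038304671951 0.4944127
scene -0.019 261.2399660754918 212.92144001321205
depth 0.6825806183858008 0.6620849
scene 0 260.96859037212425 203.55399659734113
depth 0.6717890568674398 0.6507495
scene 0.045 260.28970469237754 180.11997832688772
depth 0.6462300953765852 0.60692936
```

View pics/pr_scene.png

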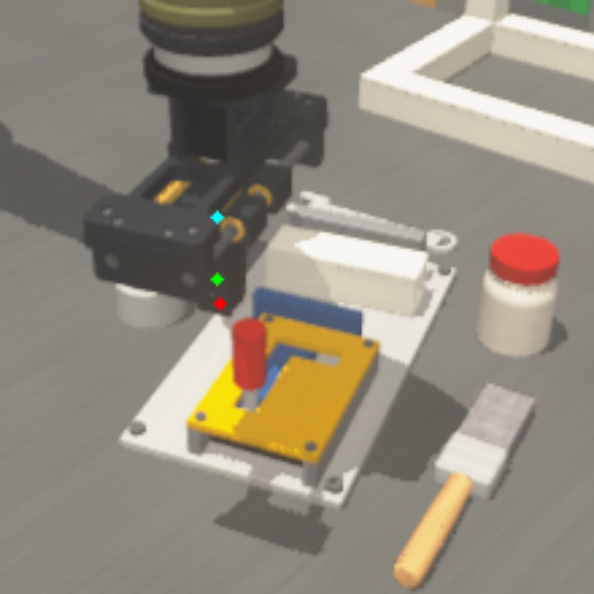

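Request:
carry_out:
  linear:
    - [0,0,-0.02]
    - [0,0,-0.04]
    - [0,0,-0.06]
    - [0,0,-0.075]
    - [0,0,-0.084]
    - [0,0,-0.084]
    - [0,0,-0.084]
  roll: [0,0,0,0,0,0,0]

```text
clock: 4.03
tool_pos: [0.6457, -0.0576, 0.0868]
eef_rot: [0.983, 0.182, 0.003, 0.0]
contact_force: [0.0, 0.7, 0.2]
opening: 0.01
```

```bash
cat >> h.py <<'E'
Ce=np.array([.5886,.0876]);ex=np.array([-.3583,.9336]);ey=np.array([-.9336,-.3583])
def jig(w): d=np.array(w[:2])-Ce; return np.round([d@ex*1000,d@ey*1000],1)
def look(tag):
    s=status.get_state();print(s['clock'],'tcp jig',jig(s['tool_pos']),s['tool_pos'][2],'F',[round(float(f),1) for f in s['contact_force']],'Fj',np.round([np.dot(s['contact_force'][:2],ex),np.dot(s['contact_force'][:2],ey)],1))
    p=snapshot('top');q=snapshot('scene')
    cv2.imwrite('pics/%s_t.png'%tag,cv2.resize(p['img'][130:290,150:360,::-1],None,fx=3,fy=3,interpolation=cv2.INTER_CUBIC))
    cv2.imwrite('pics/%s_s.png'%tag,cv2.resize(q['img'][140:310,200:400,::-1],None,fx=3.4,fy=3.4,interpolation=cv2.INTER_CUBIC))
    for n,P in(('t',p),('s',q)):
        for r in tip_of(P,'knob')[:1]: print(n,'knob',r['confidence'],jig(ray(P,r['pixel'],.08)))
        for r in tip_of(P,'tube_center')[:1]: print(n,'tube',r['confidence'],jig(ray(P,r['pixel'],.03)))
E
python3 - <<'E'
from h import *
look('a')
E
```

```text
4.0333 tcp jig [-156.    -1.3] 0.08676673785188355 F [0.0, 0.7, 0.2] Fj [ 0.6 -0.3]
t knob 0.64 [-113.    -2.4]
t tube 0.81 [84.2 -6.7]
s knob 0.46 [-107.1    2.9]
s tube 0.56 [90.7  3.2]
```

View pics/a_s.png

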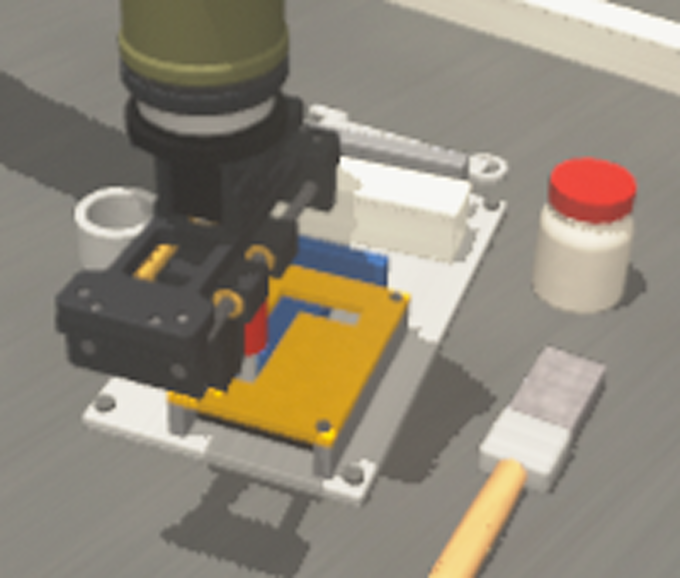

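Request:
carry_out:
  linear:
    - [-0.0035,0.006,0]
    - [-0.006,0.012,0]
    - [-0.008,0.018,0]
    - [-0.01,0.023,0]
    - [-0.012,0.028,0]
    - [-0.014,0.033,0]
    - [-0.016,0.038,0]
    - [-0.016,0.038,0]
  roll: [0,0,0,0,0,0,0,0]

```text
clock: 5.0
tool_pos: [0.6293, -0.0176, 0.0871]
eef_rot: [0.983, 0.183, 0.003, -0.0]
contact_force: [-0.2, -1.3, 0.8]
opening: 0.004
```

```bash
python3 - <<'E'
from h import *
look('b')
E
```

```text
5.0 tcp jig [-112.8   -0.3] 0.08708290749107798 F [-0.2, -1.3, 0.8] Fj [-1.2  0.7]
t tube 0.96 [82.7 -5.9]
s tube 0.79 [88.2  3.8]
```

View pics/b_s.png

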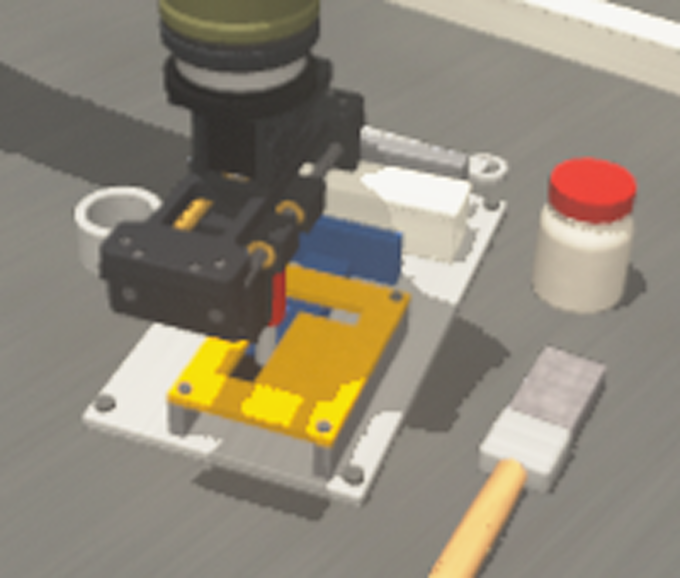

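View pics/b_t.png

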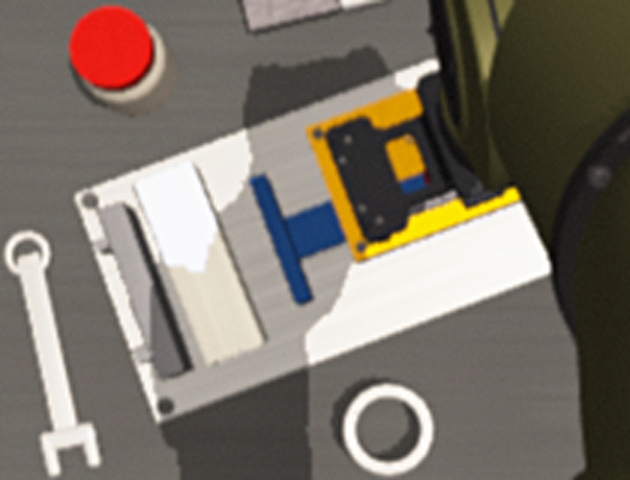

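Request:
carry_out:
  linear:
    - [-0.0014,0.0037,0]
    - [-0.003,0.0075,0]
    - [-0.0045,0.011,0]
    - [-0.006,0.015,0]
    - [-0.0075,0.019,0]
    - [-0.009,0.023,0]
    - [-0.0105,0.027,0]
    - [-0.0115,0.03,0]
  roll: [0,0,0,0,0,0,0,0]

```text
clock: 5.97
tool_pos: [0.6179, 0.0113, 0.0868]
eef_rot: [0.983, 0.183, 0.003, 0.0]
contact_force: [0.9, -3.1, -0.8]
opening: 0.004
```

```bash
python3 - <<'E'
from h import *
look('c')
E
```

```text
5.9667 tcp jig [-81.7  -0. ] 0.08682447259296913 F [0.9, -3.1, -0.8] Fj [-3.2  0.3]
t tube 0.78 [85.9 -3.7]
s knob 0.53 [-42.7   8. ]
s tube 0.7 [96.7  4.1]
```

View pics/c_t.png

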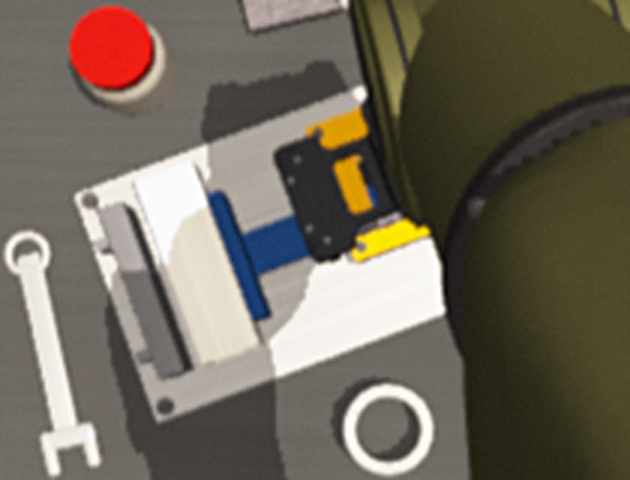

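Request:
carry_out:
  linear:
    - [-0.001,0.0028,0]
    - [-0.0018,0.0047,0]
    - [-0.0025,0.0065,0]
    - [-0.0025,0.0065,0]
    - [-0.0025,0.0065,0]
  roll: [0,0,0,0,0]

```text
clock: 6.68
tool_pos: [0.6154, 0.0179, 0.0868]
eef_rot: [0.983, 0.182, 0.003, -0.0]
contact_force: [2.6, -4.1, -0.2]
opening: 0.009
```

Request:
carry_out:
  linear:
    - [-0.0004,0.001,0]
    - [-0.0007,0.002,0]
    - [-0.0007,0.002,0]
    - [-0.0007,0.002,0]
  roll: [0,0,0,0]

```text
clock: 7.02
tool_pos: [0.6147, 0.0198, 0.0868]
eef_rot: [0.983, 0.182, 0.003, -0.0]
contact_force: [0.7, -4.2, -0.7]
opening: 0.003
```

```bash
python3 - <<'E'
from h import *
look('d')
E
```

```text
7.0167 tcp jig [-72.6  -0.1] 0.0868179685335587 F [0.7, -4.2, -0.7] Fj [-4.2  0.8]
t tube 0.8 [89.1 -8.1]
s tube 0.9 [102.8   2.8]
```

View pics/d_t.png

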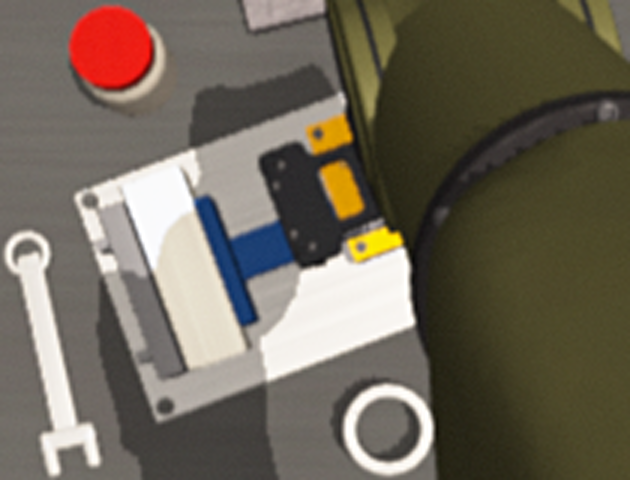

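View pics/d_s.png

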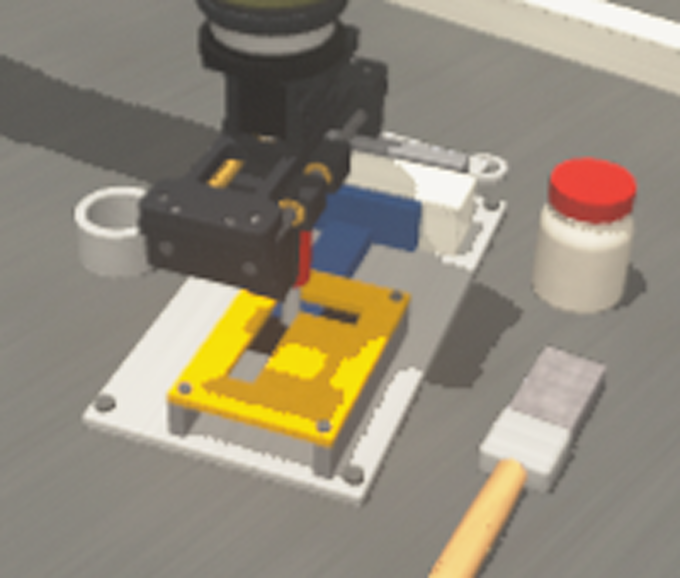

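Request:
carry_out:
  linear:
    - [-0.0004,0.001,0]
    - [-0.0007,0.002,0]
    - [-0.0007,0.002,0]
    - [-0.0007,0.002,0]
  roll: [0,0,0,0]

```text
clock: 7.65
tool_pos: [0.6146, 0.0199, 0.0869]
eef_rot: [0.983, 0.182, 0.003, 0.001]
contact_force: [2.4, -7.2, -0.9]
opening: 0.007
```

Request:
carry_out:
  linear:
    - [-0.0004,0.001,0]
    - [-0.0007,0.002,0]
    - [-0.0007,0.002,0]
    - [-0.0007,0.002,0]
  roll: [0,0,0,0]

```text
clock: 7.98
tool_pos: [0.6146, 0.0199, 0.087]
eef_rot: [0.983, 0.181, 0.004, 0.002]
contact_force: [3.4, -6.7, -1.8]
opening: 0.007
```

Request:
carry_out:
  linear:
    - [-0.0007,0.002,0]
    - [-0.0014,0.0037,0]
    - [-0.002,0.005,0]
    - [-0.002,0.005,0]
  roll: [0,0,0,0]

```text
clock: 8.32
tool_pos: [0.6144, 0.0201, 0.0871]
eef_rot: [0.984, 0.179, 0.005, 0.005]
contact_force: [5.7, -11.6, -3.0]
opening: 0.008
```

Request:
carry_out:
  linear:
    - [0.0022,-0.0056,0]
    - [0.0043,-0.0112,0]
    - [-0.012,-0.0174,0]
    - [-0.0284,-0.0237,0]
    - [-0.0284,-0.0237,0]
    - [-0.035,-0.006,0]
    - [-0.0424,0.0127,0]
    - [-0.0424,0.0127,0]
  roll: [0,0.006,0.006,0.006,0.006,0.006,0.006,0.006]

```text
clock: 8.98
tool_pos: [0.5711, 0.0398, 0.0871]
eef_rot: [0.983, 0.186, 0.005, 0.002]
contact_force: [0.4, 1.4, 0.1]
opening: 0.005
```

```bash
python3 - <<'E'
from h import *
look('e')
E
```

```text
8.9833 tcp jig [-38.3  33.5] 0.0871056805575279 F [0.4, 1.4, 0.1] Fj [ 1.2 -0.9]
t tube 0.88 [90.2  2.7]
s knob 0.71 [-42.1  -0.6]
s tube 0.64 [100.1   6. ]
```

View pics/e_t.png

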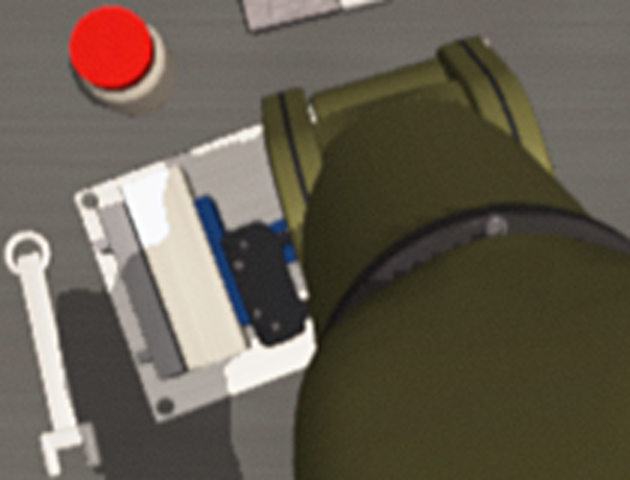

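View pics/e_s.png

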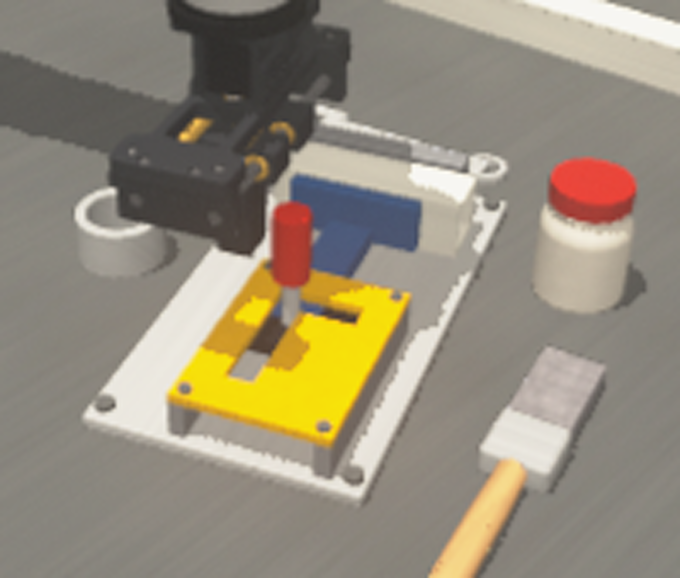

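Request:
carry_out:
  linear:
    - [0.0018,-0.0047,0]
    - [0.0075,-0.0025,0]
    - [0.012,-0.0008,0]
    - [0.0165,0.001,0]
    - [0.021,0.0027,0]
    - [0.0255,0.0044,0]
    - [0.03,0.0061,0]
    - [0.0345,0.0078,0]
  roll: [-0.006,-0.006,-0.006,-0.006,-0.006,-0.006,-0.006,-0.006]

```text
clock: 9.95
tool_pos: [0.6071, 0.0395, 0.087]
eef_rot: [0.984, 0.179, 0.005, 0.006]
contact_force: [-0.7, -2.3, -0.1]
opening: 0.006
```

```bash
python3 - <<'E'
from h import *
look('f')
E
```

```text
9.95 tcp jig [-51.6  -0.1] 0.086973992328879 F [-0.7, -2.3, -0.1] Fj [-1.9  1.5]
t tube 0.86 [95.5 -1.9]
s knob 0.52 [-35.9 -17.4]
s tube 0.63 [103.1   4.4]
```

View pics/f_s.png

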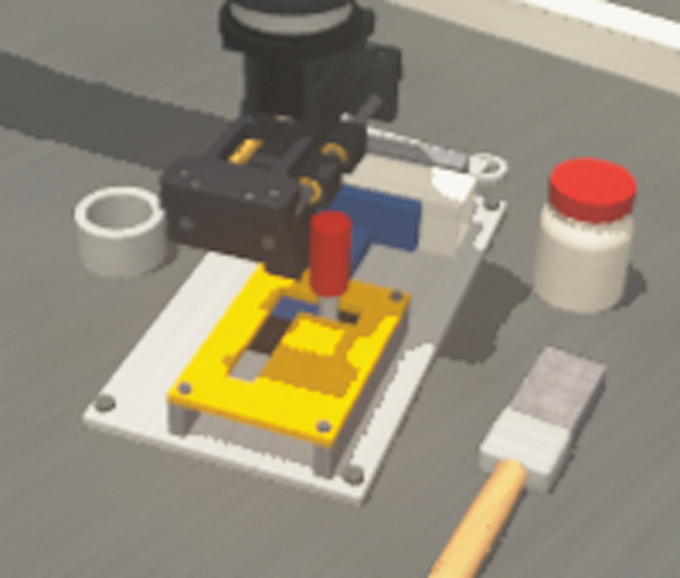

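Request:
carry_out:
  linear:
    - [0.003,0.0025,0]
    - [0.006,0.0045,0]
    - [0.009,0.0062,0]
    - [0.0115,0.0073,0]
    - [0.0115,0.0073,0]
    - [0.0115,0.0073,0]
  roll: [0.006,0.006,0.006,0.006,0.006,0.006]

```text
clock: 10.75
tool_pos: [0.6184, 0.0478, 0.0871]
eef_rot: [0.983, 0.182, 0.005, 0.005]
contact_force: [-2.5, -1.8, 0.7]
opening: 0.012
```

Request:
carry_out:
  linear:
    - [0.001,0.0004,0]
    - [0.002,0.0007,0]
    - [0.002,0.0007,0]
    - [0.002,0.0007,0]
  roll: [0,0,0,0]

```text
clock: 11.08
tool_pos: [0.6186, 0.0479, 0.0869]
eef_rot: [0.983, 0.182, 0.003, 0.005]
contact_force: [-6.5, -2.7, 3.0]
opening: 0.006
```

Request:
carry_out:
  linear:
    - [0.001,0.0004,0]
    - [0.002,0.0007,0]
    - [0.003,0.001,0]
    - [0.003,0.001,0]
  roll: [0,0,0,0]

```text
clock: 11.42
tool_pos: [0.6188, 0.0483, 0.0866]
eef_rot: [0.983, 0.182, -0.0, 0.005]
contact_force: [-8.0, -2.0, 5.3]
opening: 0.008
```

```bash
python3 - <<'E'
from h import *
look('g')
E
```

```text
11.4167 tcp jig [-47.6 -14.1] 0.08660407551838957 F [-8.0, -2.0, 5.3] Fj [1.  8.1]
t tube 0.55 [91.8 -5.9]
s knob 0.91 [-36.4 -33.9]
s tube 0.66 [92.   7.6]
```

View pics/g_s.png

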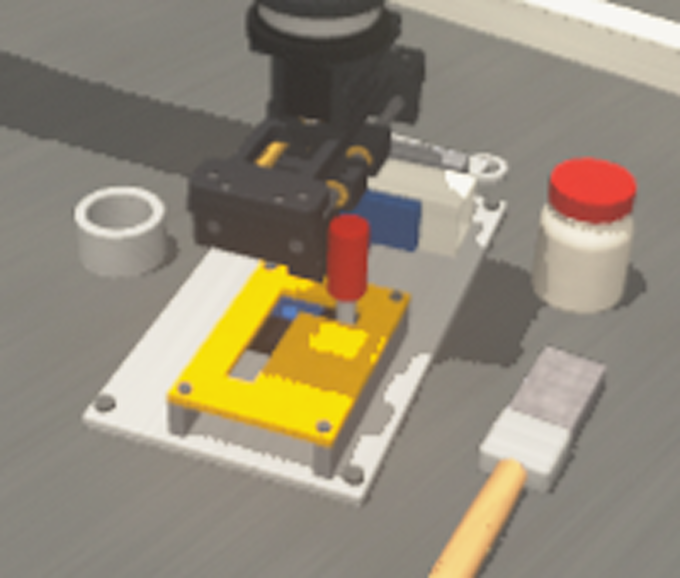

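Request:
carry_out:
  linear:
    - [0.002,0.0007,0]
    - [0.004,0.0015,0]
    - [0.006,0.0022,0]
    - [0.006,0.0022,0]
  roll: [0,0,0,0]

```text
clock: 12.05
tool_pos: [0.619, 0.0485, 0.0862]
eef_rot: [0.983, 0.182, -0.007, 0.006]
contact_force: [-15.3, -3.3, 11.1]
opening: 0.005
```

Request:
carry_out:
  linear:
    - [-0.009,-0.0035,0]
    - [-0.018,-0.007,0]
    - [-0.023,-0.009,0]
    - [-0.023,-0.009,0.03]
    - [-0.023,-0.009,0.06]
    - [-0.023,-0.009,0.1]
    - [-0.023,-0.009,0.13]
    - [-0.023,-0.009,0.15]
  roll: [0,0,0,0,0,0,0,0]

```text
clock: 12.72
tool_pos: [0.5989, 0.0405, 0.2403]
eef_rot: [0.983, 0.182, -0.002, 0.006]
contact_force: [-0.8, 0.5, -1.1]
opening: 0.008
```

Request:
carry_out:
  linear:
    - [-0.0,-0.035,0.01]
    - [0,-0.07,0.02]
    - [0,-0.105,0.02]
    - [0,-0.14,0.02]
    - [0,-0.175,0.02]
    - [0,-0.21,0.02]
    - [0,-0.24,0.02]
    - [0,-0.27,0.02]
  roll: [0,0,0,0,0,0,0,0]

```text
clock: 13.38
tool_pos: [0.6001, -0.2315, 0.2609]
eef_rot: [0.983, 0.181, -0.001, 0.007]
contact_force: [0.2, 0.1, 0.3]
opening: 0.004
```

```bash
python3 - <<'E'
from h import *
look('h')
p=snapshot('top');im=p['img'].astype(int)
red=(im[...,0]>130)&(im[...,1]<50)&(im[...,2]<50); red[:,:230]=0
v,u=np.nonzero(red);print(red.sum());print('knob top jig',jig(ray(p,[(u.min()+u.max())/2,(v.min()+v.max())/2],.104)))
E
```

```text
13.3833 tcp jig [-302.1  103.6] 0.26094266709319575 F [0.2, 0.1, 0.3] Fj [ 0.  -0.2]
t knob 0.52 [-48.1 -37.1]
t tube 0.56 [92.5 -4.7]
s knob 0.57 [-45.1 -31.6]
s tube 0.83 [102.9   8.3]
106
knob top jig [-43.6 -33.7]
```

View pics/h_t.png

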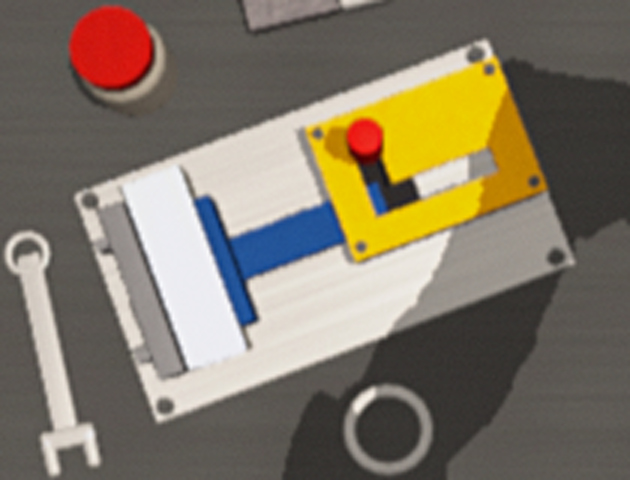

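View pics/h_s.png

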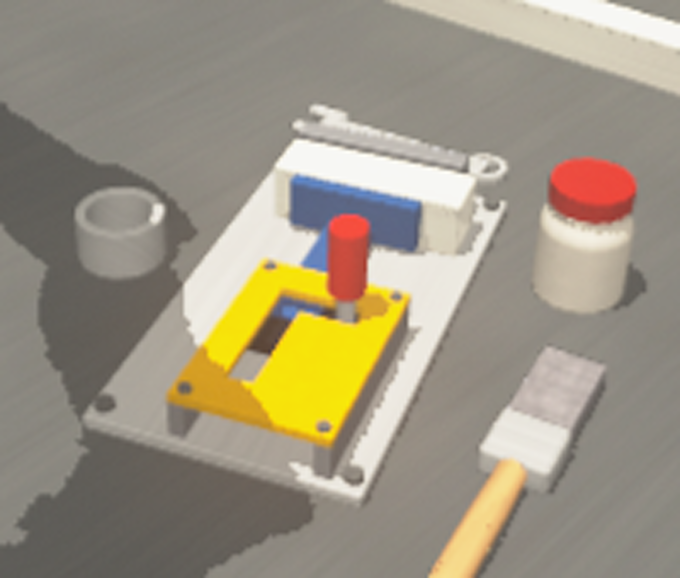

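```bash
python3 -c "
from h import *
print(finish_job())"
```

```text
the job is handed in; nothing more can be done
None
```

The tube is clamped against the grey end stop, the knob is at the end of the short leg, and the job is handed in. It took about 13.5 s of the 61 s allowed.

**What I did:** With the fingers shut, I pushed the knob along the long leg until it stopped dead at the corner, at about 13 N. I then went round the knob and pushed it sideways until it stopped at the closed end, at about 15 N sideways. After that I backed the arm off clear.

**Last checks:**
- **Knob:** the final picture puts it at jig (-43.6, -33.7) mm against a nominal (-45, -35). That is within camera calibration.
- **Tube:** it shows no gap at either the jaw or the stop.
- **Other things:** the tin, brush, collar and wrench look unmoved.
- **Contact:** the wrist force reads about zero, so the robot is touching nothing.

**Disagreement:** the network's tube-centre readings differed between cameras, at jig x 92 mm (top) and 103 mm (scene) against an expected 96 mm. I relied on the pictures and the two hard stops instead.

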